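# Turn the row of small tools round on the second rack

### The arm

A 6-joint arm with a two-finger parallel gripper is mounted at the origin on a cart in front of the work surface, level with it; the furniture and walls round the work are solid. World frame = base frame: x ahead of the robot, y to its left, z up, the work surface at z = 0. Lengths are in m, angles in rad, forces in N, time in s.
With the tool pointing down it reaches from about 0.3 to 0.775 m from the base axis. Payload 14.6 kg.
Tool frame: the origin (TCP) lies midway between the tips of the shut fingers; the grasp point (between the pads) lies 19 mm behind it (hold_point_z is the distance from the TCP to the grasp point, in m); z points along the fingers, y is the line along which they close (so a half turn about z gives the same grasp; the last joint's range is limited). The gripper opens to 94 mm and grips with 3 to 60 N. Pads are 16 mm wide; open, the fingers measure 119 mm over their backs; the gripper's body (75 mm by 177 mm) begins 78 mm behind the grasp point.
Start: joints at [-1.317, 0.3, 1.521, -0, 1.321, -0.067], TCP at [0.173, -0.522, 0.205] pointing down, gripper open.
Joint ranges: [-3.03, 3.03], [-0.79, 2.21], [0.23, 2.52], [-1.04, 4.18], [0, 3.07], [-2.55, 2.55]. Speed limits (rad/s): [2.22, 2.22, 2.57, 3.14, 3.14, 3.14].

### API

Orientations are given as a unit quaternion [x, y, z, w].
In Python, from workcell import get_state, snapshot, job_done, hold_point_z gives the robot as it stands. The module is installed in compiled form; this text tells all that it offers.
- The arm moves only by the tool carry_out, never from a script. Its argument "series" is a list of rows, each a list of 3 entries, a list of its own where there are three numbers: the turn, a rotation vector about the world's x, y, z scaled (see below), then the shift along the world's x, y, z scaled (see below), then the closure, from 0 (fully open) to 1 (shut). A call has 1 to 12 rows; each row is the pose to reach, as a shift and turn from the pose commanded when the call began; what a row does not reach only later rows make up. The controller multiplies each number of a shift by 0.4 m and each number of a turn by 30 degrees. A row lasts 1/10 s, in which the tool goes at most 50 mm and 8.59 degrees, less where a joint would pass 70% of its speed; a pose out of reach is approached as far as the arm can. A call with a number of a shift or a turn outside -1 to 1 is refused whole. A call with a gripper value outside its range is refused whole. The fingers move at their own pace and stop on an object; "grip_force" is the grip in N (left out, the last holds). Time passes only in rows, so rows that repeat a pose let the fingers close. It gives the time, the measured TCP pose, the force, the opening and the grip force at its end, in the units of the state.
- get_state(): the state, without advancing time (a new reading comes with each control period).
- snapshot(name): name is "scene" or "side" or "wrist"; returns a dict with "color" (400x640x3 uint8, red, green, blue), "intrinsics" (3x3 intrinsics, pixels), "extrinsics" (4x4, takes a point from camera to world coordinates). Camera axes: x right, y down, z forward; pixel columns grow to the right and rows downward; lengths in m; the calibration is good to about 2 mm. A picture is of the moment at which its call begins. There is no depth.
- job_done(): hands the job in; it is judged then, once.
The state is a dict: "t": time; "qpos": joint angles; "qd": joint speeds; "joint_efforts": joint torques, N m; "position": TCP position; "tcp_rot": TCP orientation; "contact_force": force on the tool from outside, world axes, zero at the start; "wrist_torque": the same for the moment, N m; "opening": finger opening in m; "finger_force": force on a finger pad.
Only numpy, scipy, OpenCV 4.12 (cv2) and the standard library are available. Lean on these libraries where they do the work, as an engineer would, in place of code of your own. Each camera call takes 0.05 s, during which the arm holds its last target. There are 200 camera calls.

### The job

Move the four small tools from the full rack to the empty one in the reverse order, counted from each rack's brass end plate: the tool nearest the plate on the full rack goes to the seat farthest from the plate on the empty rack, the second nearest goes to the second farthest, and so on. Lay each tool flat in the middle of its own cork pad, across the rack as it lay before (either end first), and let go of it.

Things in the scene. Friction and masses are not known exactly. Their poses are not given: they have to be found in the camera images.
- punch: steel dapping punch lying flat: a rod with a rounded head, 73 mm long, 15 mm wide, 15 mm high. Loose, under 0.2 kg. Origin: centre of its underside; its y axis runs along its length, x across it, z up. At the start it lies on one of the full rack's cork pads, across the rack, within 5 mm of the pad's centre and 0.15 rad of the rack's x axis.
- long_collet: turned steel collet lying flat: a stepped plain cylinder, 50 mm long, 17 mm wide, 17 mm high. Loose, under 0.2 kg. Origin: centre of its underside; its y axis runs along its length, x across it, z up. At the start it lies on one of the full rack's cork pads, across the rack, within 5 mm of the pad's centre and 0.15 rad of the rack's x axis.
- small_collet: small turned steel collet lying flat: a stepped plain cylinder, 30 mm long, 12 mm wide, 12 mm high. Loose, under 0.2 kg. Origin: centre of its underside; its y axis runs along its length, x across it, z up. At the start it lies on one of the full rack's cork pads, across the rack, within 5 mm of the pad's centre and 0.15 rad of the rack's x axis.
- wood_wedge: small wooden wedge lying flat: 50 mm long, 22 mm wide, 14 mm high. Loose, under 0.2 kg. Origin: centre of its underside; its y axis runs along its length, x across it, z up. At the start it lies on one of the full rack's cork pads, across the rack, within 5 mm of the pad's centre and 0.15 rad of the rack's x axis.
- full_rack: fixed wooden rack with a tool on each of its 4 seats. Origin: centre of underside, on the worktop; +y along the row to the flat brass end plate (34 x 22 mm, 14 mm high, with a disc on it) at that end, x across, z up. Slab 102 (x) x 254 (y, with plate) x 12 mm. Seats at y = +90, +30, -30, -90 mm: cork pads, tops 15 mm above the worktop. Order, place and yaw vary; the racks may swap places.
- empty_rack: fixed rack of the same make and axes, all 4 seats empty: +y points to its brass end plate; seats at x = 0, y = +90, +30, -30, -90 mm: flat cork pads 84 (x) x 46 (y) mm, tops 15 mm above the worktop. On each rack two low steel rails (18 mm above the worktop) run along the long edges at x = +/-48 mm; nothing stands between the seats. Any yaw.
- pad_of_punch: the full rack's cork pad on which punch lies at the start, 84 (x) x 46 (y) x 3 mm, fixed: it stays, and so still shows later which seat that tool came from. Origin: centre of its underside, 12 mm above the worktop; axes parallel to the full rack's.
- pad_of_long_collet: the full rack's cork pad on which long_collet lies at the start, 84 (x) x 46 (y) x 3 mm, fixed: it stays, and so still shows later which seat that tool came from. Origin: centre of its underside, 12 mm above the worktop; axes parallel to the full rack's.
- pad_of_small_collet: the full rack's cork pad on which small_collet lies at the start, 84 (x) x 46 (y) x 3 mm, fixed: it stays, and so still shows later which seat that tool came from. Origin: centre of its underside, 12 mm above the worktop; axes parallel to the full rack's.
- pad_of_wood_wedge: the full rack's cork pad on which wood_wedge lies at the start, 84 (x) x 46 (y) x 3 mm, fixed: it stays, and so still shows later which seat that tool came from. Origin: centre of its underside, 12 mm above the worktop; axes parallel to the full rack's.
Not all that is in view belongs to the job. Leave any orange look-alike of the long_collet alone. What is shaped like the wood_wedge but pink is not meant.

How it is judged:
At the end, for the whole second after the job is handed in: Each tool lies on the mirrored seat of the empty rack (1st from plate to 4th, 2nd to 3rd, ...): centre within 13 mm of the pad's centre along the row, 15 mm across; height within 4 mm, tilt under 0.12 rad, length within 0.3 rad of the rack's x axis; released, at rest (((y of pad_of_punch in the frame of full_rack between 0.07 and 0.11 m and y of punch in the frame of empty_rack between -0.103 and -0.077 m) or (y of pad_of_punch in the frame of full_rack between 0.01 and 0.05 m and y of punch in the frame of empty_rack between -0.043 and -0.017 m) or (y of pad_of_punch in the frame of full_rack between -0.05 and -0.01 m and y of punch in the frame of empty_rack between 0.017 and 0.043 m) or (y of pad_of_punch in the frame of full_rack between -0.11 and -0.07 m and y of punch in the frame of empty_rack between 0.077 and 0.103 m)) and x of punch in the frame of empty_rack between -0.015 and 0.015 m and z of punch in the frame of empty_rack between 0.011 and 0.019 m and angle between the y axis of each of punch, long_collet, small_collet, wood_wedge and the x axis of empty_rack, either way round below 0.3 rad and angle between each of punch, long_collet, small_collet, wood_wedge's own z axis and vertical below 0.12 rad and linear speed of each of punch, long_collet, small_collet, wood_wedge below 0.02 m/s and ((y of pad_of_long_collet in the frame of full_rack between 0.07 and 0.11 m and y of long_collet in the frame of empty_rack between -0.103 and -0.077 m) or (y of pad_of_long_collet in the frame of full_rack between 0.01 and 0.05 m and y of long_collet in the frame of empty_rack between -0.043 and -0.017 m) or (y of pad_of_long_collet in the frame of full_rack between -0.05 and -0.01 m and y of long_collet in the frame of empty_rack between 0.017 and 0.043 m) or (y of pad_of_long_collet in the frame of full_rack between -0.11 and -0.07 m and y of long_collet in the frame of empty_rack between 0.077 and 0.103 m)) and x of long_collet in the frame of empty_rack between -0.015 and 0.015 m and z of long_collet in the frame of empty_rack between 0.011 and 0.019 m and ((y of pad_of_small_collet in the frame of full_rack between 0.07 and 0.11 m and y of small_collet in the frame of empty_rack between -0.103 and -0.077 m) or (y of pad_of_small_collet in the frame of full_rack between 0.01 and 0.05 m and y of small_collet in the frame of empty_rack between -0.043 and -0.017 m) or (y of pad_of_small_collet in the frame of full_rack between -0.05 and -0.01 m and y of small_collet in the frame of empty_rack between 0.017 and 0.043 m) or (y of pad_of_small_collet in the frame of full_rack between -0.11 and -0.07 m and y of small_collet in the frame of empty_rack between 0.077 and 0.103 m)) and x of small_collet in the frame of empty_rack between -0.015 and 0.015 m and z of small_collet in the frame of empty_rack between 0.011 and 0.019 m and ((y of pad_of_wood_wedge in the frame of full_rack between 0.07 and 0.11 m and y of wood_wedge in the frame of empty_rack between -0.103 and -0.077 m) or (y of pad_of_wood_wedge in the frame of full_rack between 0.01 and 0.05 m and y of wood_wedge in the frame of empty_rack between -0.043 and -0.017 m) or (y of pad_of_wood_wedge in the frame of full_rack between -0.05 and -0.01 m and y of wood_wedge in the frame of empty_rack between 0.017 and 0.043 m) or (y of pad_of_wood_wedge in the frame of full_rack between -0.11 and -0.07 m and y of wood_wedge in the frame of empty_rack between 0.077 and 0.103 m)) and x of wood_wedge in the frame of empty_rack between -0.015 and 0.015 m and z of wood_wedge in the frame of empty_rack between 0.011 and 0.019 m); the robot touches nothing.
It also fails if it takes over 96 s, if anything falls off the work surface, if the arm or the gripper's body presses on something with over 40 N, if the wrist force passes 120 N, or if a joint passes its speed limit or range.

## Working session

There is one attempt and no reset: what is moved stays moved. The work goes in short steps, Python scripts to look and compute and a tool call to move; the robot and the scene stay as the last step left them, time stands still between calls to the robot, and variables do not carry over. Pictures are saved under pics/ and viewed, at most 14 in all, crops included, and the job is handed in when it is done.

Besides the shell and the picture viewer there is one more tool, called after "Emit:" by a JSON object that holds its "fn" and its "kwargs". carry_out: Moves the arm, as the interface text tells. Its arguments: {"type":"object","properties":{"series":{"type":"array","items":{"type":"array"}},"grip_force":{"type":"number"}},"required":["series"]}

```bash
mkdir -p pics
python3 - <<'E'
from workcell import *
import cv2,numpy as np
s=get_state();print(s['t'],s['position'],s['tcp_rot'],s['opening'],hold_point_z if not callable(hold_point_z) else hold_point_z())
for n in("scene","side"):
    d=snapshot(n);cv2.imwrite(f"pics/{n}0.png",d["color"][:,:,::-1]);np.savez(f"{n}0.npz",**d)
    print(n,d["intrinsics"].round(1).tolist(),d["extrinsics"].round(3).tolist())
E
```

```text
0.0 [ 0.17333258 -0.52169683  0.20487141] [ 9.87169077e-01  1.59677379e-01 -5.20864385e-05 -5.86959921e-04] 0.09393947946835234 0.0188
scene [[462.5, 0.0, 317.8], [0.0, 462.5, 202.6], [0.0, 0.0, 1.0]] [[0.6, -0.436, 0.671, -0.334], [-0.8, -0.339, 0.495, -0.8], [0.011, -0.834, -0.552, 0.739], [0.0, 0.0, 0.0, 1.0]]
side [[449.0, 0.0, 320.9], [0.0, 449.0, 195.0], [0.0, 0.0, 1.0]] [[0.938, -0.227, 0.261, 0.291], [-0.346, -0.602, 0.72, -0.802], [-0.006, -0.766, -0.643, 0.657], [0.0, 0.0, 0.0, 1.0]]
```

View pics/scene0.png

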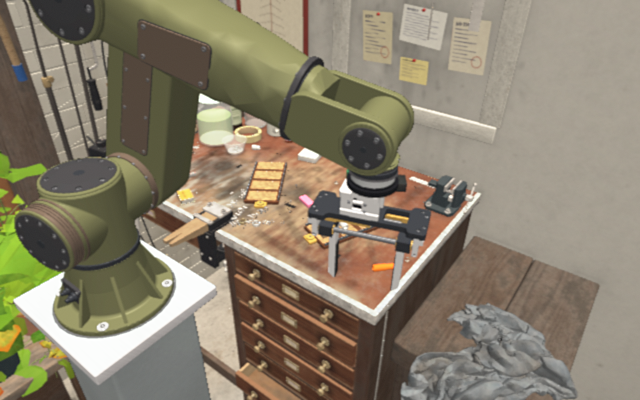

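View pics/side0.png

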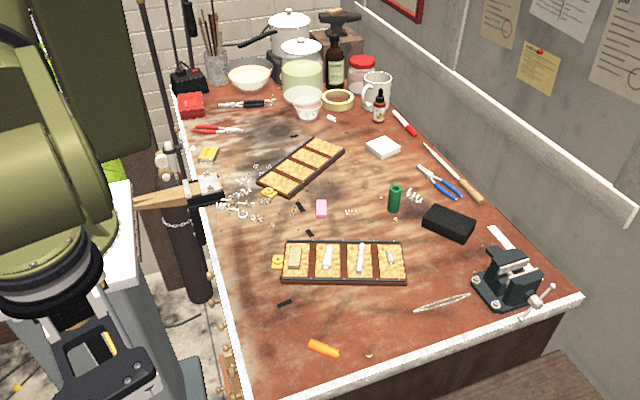

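The side view shows the full rack at about (343,262) with its brass plate at (278,262). The empty rack is at about (302,167) with its plate at (268,192). The orange (323,348) and pink (321,208) look-alikes lie apart from both racks. I'll enlarge the racks and measure the pads.

```bash
cat > h.py <<'E'
import cv2,numpy as np
def ray(d,uv,z):
    uv=np.atleast_2d(uv).astype(float);K,T=d["intrinsics"],d["extrinsics"]
    r=np.c_[uv,np.ones(len(uv))]@np.linalg.inv(K).T@T[:3,:3].T;o=T[:3,3]
    return o+r*((z-o[2])/r[:,2])[:,None]
def proj(d,p):
    T=np.linalg.inv(d["extrinsics"]);c=np.atleast_2d(p)@T[:3,:3].T+T[:3,3];q=c@d["intrinsics"].T
    return q[:,:2]/q[:,2:]
E
python3 - <<'E'
from h import *
d=dict(np.load("side0.npz"));c=d["color"]
crop=c[130:300,240:430,::-1];cv2.imwrite("pics/crop0.png",cv2.resize(crop,None,fx=4,fy=3.5,interpolation=cv2.INTER_CUBIC)[:600])
hsv=cv2.cvtColor(c,cv2.COLOR_RGB2HSV)
for u,v in[(370,275),(340,275),(310,275),(300,180),(278,262),(268,192),(285,245),(316,262)]:print((u,v),hsv[v,u])
m=cv2.inRange(hsv,(14,50,140),(32,200,255));m[:130]=0;m[300:]=0;m[:,:250]=0;m[:,420:]=0
cv2.imwrite("m.png",m)
n,l,st,ce=cv2.connectedComponentsWithStats(m,connectivity=4)
for i in range(1,n):
    if st[i,4]>60:
        q=cv2.boxPoints(cv2.minAreaRect(np.argwhere(l==i)[:,::-1].astype(np.float32)))
        p=ray(d,q,.015);print(st[i],ce[i].round(1),p.mean(0).round(4),np.linalg.norm(p[1]-p[0]).round(4),np.linalg.norm(p[2]-p[1]).round(4))
E
```

```text
(370, 275) [ 22  95 248]
(340, 275) [ 12 144 198]
(310, 275) [ 10 149 168]
(300, 180) [  9 152 146]
(278, 262) [ 28 108 255]
(268, 192) [ 27 113 255]
(285, 245) [  9 135 117]
(316, 262) [ 25  91 255]
[250 130  66  31 779] [281.2 144.9] [0.5302 0.1397 0.015 ] 0.1923 0.1249
[250 134  14  16  86] [255.3 141.1] [0.4661 0.1777 0.015 ] 0.0707 0.0339
[306 137  37  20 371] [323.9 146.3] [0.6261 0.0985 0.015 ] 0.0601 0.1046
[ 250  146  170  109 7593] [320.3 200. ] [ 0.5888 -0.0781  0.015 ] 0.4678 0.333
[292 148  37  20 387] [309.6 157.5] [0.5752 0.0629 0.015 ] 0.0535 0.1008
[276 159  38  22 429] [294.6 169.4] [0.5248 0.0301 0.015 ] 0.0544 0.1009
[387 223  33  16 282] [404.5 230.5] [ 0.669  -0.2464  0.015 ] 0.0661 0.0438
[402 242  15  10  71] [407.7 246.8] [ 0.6566 -0.2919  0.015 ] 0.0246 0.0266
[ 268  243   42   34 1005] [292.1 260.2] [ 0.4284 -0.2386  0.015 ] 0.081 0.0834
[315 243  25  35 638] [327.4 261.3] [ 0.4967 -0.2654  0.015 ] 0.0474 0.0857
[347 244  26  34 676] [358.8 261.4] [ 0.5539 -0.2883  0.015 ] 0.0492 0.0832
[377 244  29  35 767] [390.8 261.5] [ 0.6094 -0.3099  0.015 ] 0.0506 0.0918
[299 285  27   8  96] [309.4 287.3] [ 0.4478 -0.3164  0.015 ] 0.0484 0.0141
[343 286  20  14 110] [350.1 291.9] [ 0.5095 -0.3488  0.015 ] 0.0436 0.0205
```

View pics/crop0.png

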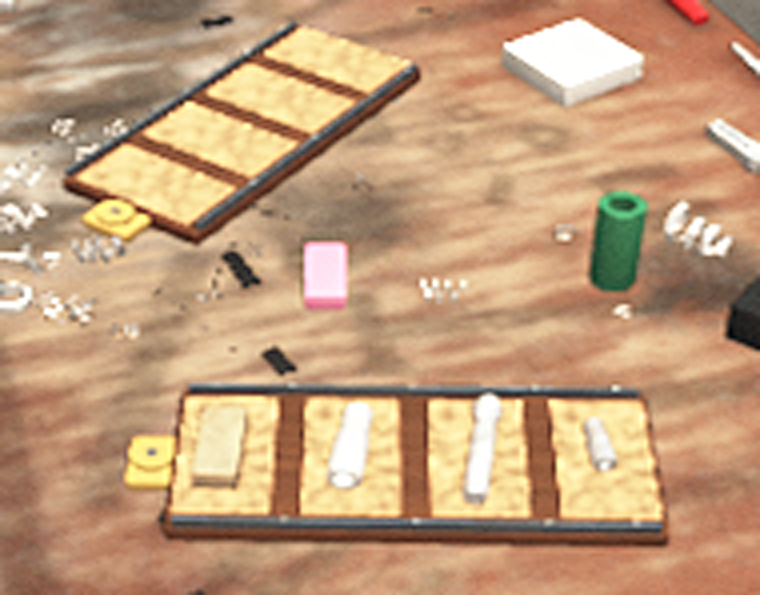

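The enlarged crop confirms the order from the plate on the full rack:
1. wood_wedge: plain wood, (295,257).
2. long_collet: steel, (328,257).
3. punch: rod with a round head, (360,257).
4. small_collet: short, (391,256).

The pink block (321,208) and orange cylinder (323,348) are decoys. Pad spacing measures about 60 mm, as specified. I'll move above the full rack for a wrist view.

Emit:
{"fn": "carry_out", "kwargs": {"series": [[[0,0,1],[0.88,0.61,0.24],0.55],[[0,0,1],[0.88,0.61,0.24],0.55],[[0,0,1],[0.88,0.61,0.24],0.55],[[0,0,1],[0.88,0.61,0.24],0.55],[[0,0,1],[0.88,0.61,0.24],0.55],[[0,0,1],[0.88,0.61,0.24],0.55],[[0,0,1],[0.88,0.61,0.24],0.55],[[0,0,1],[0.88,0.61,0.24],0.55],[[0,0,1],[0.88,0.61,0.24],0.55],[[0,0,1],[0.88,0.61,0.24],0.55],[[0,0,1],[0.88,0.61,0.24],0.55]], "grip_force": 15}}

```text
t: 1.2
position: [0.5256, -0.2775, 0.3008]
tcp_rot: [0.912, 0.41, -0.0, -0.0]
contact_force: [-0.5, -1.0, -0.3]
opening: 0.042
finger_force: 0.0
```

Emit:
{"fn": "carry_out", "kwargs": {"series": [[[0,0,0.666],[0,0,0],0.55],[[0,0,0.666],[0,0,0],0.55],[[0,0,0.666],[0,0,0],0.55],[[0,0,0.666],[0,0,0],0.55]]}}

```text
t: 1.6
position: [0.5244, -0.2789, 0.3011]
tcp_rot: [0.828, 0.561, -0.0, -0.0]
contact_force: [-0.8, 0.3, 0.6]
opening: 0.0422
finger_force: 0.0
```

Run:
```python
from workcell import *
from h import *
s=get_state();print(s['t'],s['position'],s['tcp_rot'],s['opening'])
d=snapshot("wrist");cv2.imwrite("pics/w1.png",d["color"][:,:,::-1]);np.savez("w1.npz",**d)
print(d["intrinsics"].round(1).tolist(),d["extrinsics"].round(3).tolist())
```

```text
1.6 [ 0.52438638 -0.27890274  0.30114464] [ 8.27560941e-01  5.61375802e-01 -1.88099969e-04 -2.48311402e-04] 0.042240531099506484
[[294.8, 0.0, 316.6], [0.0, 294.8, 199.1], [0.0, 0.0, 1.0]] [[0.929, -0.359, -0.085, 0.549], [-0.369, -0.904, -0.215, -0.217], [0.0, 0.231, -0.973, 0.48], [0.0, 0.0, 0.0, 1.0]]
```

View pics/w1.png

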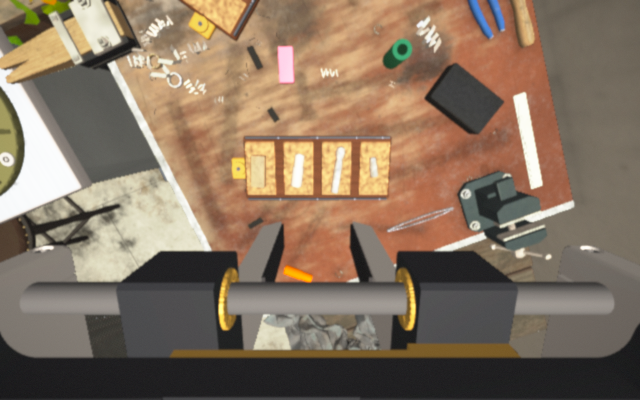

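The wrist view shows the full rack at about (317,167): wedge (259,171), long collet (298,169), punch (339,169), small collet (374,167). The plate is at (237,168). Next I'll measure the pads and tools.

```bash
cat >> h.py <<'E'
def warp(d,c,yaw,hx,hy,z,s=4):
    "metric top view of plane z about c, u along yaw, 1/s mm per px"
    e=np.array([np.cos(yaw),np.sin(yaw),0]);f=np.array([-e[1],e[0],0])
    C=[np.array([*c,z])+a*hx*e-b*hy*f for a,b in((-1,-1),(1,-1),(1,1),(-1,1))]
    W,H=int(2000*hx*s),int(2000*hy*s)
    M=cv2.getPerspectiveTransform(proj(d,C).astype(np.float32),np.float32([[0,0],[W,0],[W,H],[0,H]]))
    return cv2.warpPerspective(d["color"],M,(W,H),flags=cv2.INTER_CUBIC)
E
python3 - <<'E'
from h import *
s=3
a=[]
for n in("w1","side0"):
    a.append(warp(dict(np.load(n+".npz")),(.525,-.277),-.378,.13,.07,.015,s))
for n in("side0",):
    a.append(warp(dict(np.load(n+".npz")),(.55,.047),.588,.13,.07,.015,s))
im=np.vstack([cv2.resize(x,None,fx=.6,fy=.6) for x in a])
# grid every 20 mm
for i in range(0,im.shape[1],36): cv2.line(im,(i,0),(i,im.shape[0]),(0,0,255),1)
im=im.copy()
cv2.imwrite("pics/grid.png",im[:,:,::-1]);print(im.shape)
E
```

```text
(756, 468, 3)
```

Run:
```python
from h import *
# pads via saturation masks: print rectangles in metric views
for n,c,y in(("w1",(.525,-.277),-.378),("side0",(.525,-.277),-.378),("side0",(.55,.047),.588)):
    w=warp(dict(np.load(n+".npz")),c,y,.15,.07,.015,3);h=cv2.cvtColor(w,cv2.COLOR_RGB2HSV)
    m=cv2.inRange(h,(10,40,150),(32,200,255))
    t=np.argwhere(cv2.inRange(h,(0,0,200),(180,40,255))>0)
    m=cv2.morphologyEx(m,cv2.MORPH_OPEN,np.ones((9,9)))
    cs,_=cv2.findContours(m,cv2.RETR_EXTERNAL,cv2.CHAIN_APPROX_NONE)
    print(n,c)
    for k in cs:
        if cv2.contourArea(k)>3000:
            r=cv2.minAreaRect(k);u=(np.array(r[0])-[450,210])/3000;e=np.array([np.cos(y),np.sin(y)]);f=np.array([-e[1],e[0]])
            print((u*1000).round(1),(np.array(r[1])/3).round(1),round(r[2],1),"world",(np.array(c)+u[0]*e-u[1]*f).round(4))
```

```text
w1 (0.525, -0.277)
[-0.2 -0.2] [299.7 139.7] -0.0 world [ 0.5249 -0.2768]
side0 (0.525, -0.277)
[-17.3  64.7] [ 10. 208.] 90.0 world [ 0.485  -0.3307]
[25.7 -0.2] [87.7 58.7] 90.0 world [ 0.5489 -0.2863]
[-33.5  -0.2] [88.3 58.3] 90.0 world [ 0.4939 -0.2645]
[-0.2 -0.2] [139.7 299.7] 90.0 world [ 0.5249 -0.2768]
side0 (0.55, 0.047)
[-28.6   0.8] [88.2 56.9] 89.4 world [0.5267 0.0305]
[30.8  0.7] [89.  56.1] 88.3 world [0.576  0.0635]
[-0.2 -0.2] [299.7 139.7] -0.0 world [0.5498 0.047 ]
[-103.7  -56. ] [53.2 96.5] 63.5 world [0.4326 0.036 ]
```

View pics/grid.png

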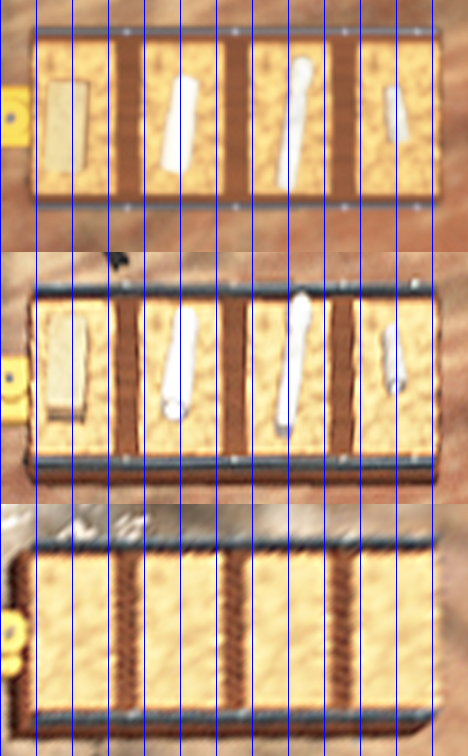

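The rectified views agree with the given geometry: pads 60 mm apart, about 84 × 46 mm. Full rack row yaw is about -0.378 and empty rack row yaw about 0.588. Next come exact tool axes by casting rays, plus pad edges.

Run:
```python
from h import *
d=dict(np.load("w1.npz"));h=cv2.cvtColor(d["color"],cv2.COLOR_RGB2HSV)
for nm,(u,v),z,hi in(("wedge",(259,171),.029,0),("long",(298,169),.026,45),("punch",(339,169),.0245,45),("small",(374,167),.022,45)):
    print(nm,h[v,u],h[v+20,u-8])
    if hi: m=cv2.inRange(h,(0,0,120),(180,hi,255))
    else: m=cv2.inRange(h,(0,0,0),(180,int(h[v,u,1])+12,215))
    k=np.zeros_like(m);k[142:195,u-15:u+16]=1;m*=k
    n,l,st,ce=cv2.connectedComponentsWithStats(m);i=1+np.argmax(st[1:,4])
    p=ray(d,np.argwhere(l==i)[:,::-1],z)[:,:2].astype(np.float32)
    c,s,a=cv2.minAreaRect(p*1000);q=cv2.boxPoints((c,s,a))
    E=[q[1]-q[0],q[2]-q[1]];L=max(E,key=np.linalg.norm);th=np.arctan2(L[1],L[0])%np.pi
    print(st[i],np.round(c,1),np.round(s,1),"len dir",th.round(3),"close dir",(th-np.pi/2).round(3))
# side view: pad corners of the empty rack by rows/cols
d=dict(np.load("side0.npz"));h=cv2.cvtColor(d["color"],cv2.COLOR_RGB2HSV)
C=np.array([.55,.047]);C2=np.array([.525,-.277])
for n,C,y in(("side0",C,.588),("side0",C2,-.378),("w1",C2,-.378)):
    w=warp(dict(np.load(n+".npz")),C,y,.15,.07,.015,3)
    g=cv2.cvtColor(w,cv2.COLOR_RGB2HSV)[:,:,2].astype(float)
    prof=g[140:280].mean(0) if C[1]>0 else g[[*range(105,130),*range(290,310)]].mean(0)
    gr=np.gradient(cv2.GaussianBlur(prof[None],(0,0),4)[0])
    from scipy.signal import find_peaks
    pk=lambda s:[(round((i-450)/3,1),round(s*gr[i],1)) for i in find_peaks(s*gr,height=1.0,distance=20)[0]]
    print(n,"row rise",pk(1),"fall",pk(-1))
    prof=g[:,100:800].mean(1);gr=np.gradient(cv2.GaussianBlur(prof[None],(0,0),3)[0])
    print(" across",[((210-i)/3,round(gr[i],1)) for i in find_peaks(abs(gr),height=2,distance=9)[0]])
```

```text
wedge [ 22  74 239] [ 19 120 245]Traceback (most recent call last):
  File "<stdin>", line 8, in <module>
    return _wrapfunc(a, 'argmax', axis=axis, out=out, **kwds)
    return bound(*args, **kwds)
ValueError: attempt to get argmax of an empty sequence
```

```bash
cat > meas.py <<'E'
from h import *
import sys
from scipy.signal import find_peaks
d=dict(np.load("w1.npz"));h=cv2.cvtColor(d["color"],cv2.COLOR_RGB2HSV)
for nm,(u,v),z,hi in(("wedge",(259,171),.029,84),("long",(298,169),.026,45),("punch",(339,169),.0245,45),("small",(374,167),.022,45)):
    m=cv2.inRange(h,(0,0,120),(180,hi,255))
    k=np.zeros_like(m);k[146:192,u-11:u+12]=1;m*=k
    n,l,st,ce=cv2.connectedComponentsWithStats(m);i=1+np.argmax(st[1:,4])
    p=ray(d,np.argwhere(l==i)[:,::-1],z)[:,:2].astype(np.float32)
    c,s,a=cv2.minAreaRect(p*1000);q=cv2.boxPoints((c,s,a))
    E=[q[1]-q[0],q[2]-q[1]];L=max(E,key=np.linalg.norm);th=np.arctan2(L[1],L[0])%np.pi
    print(nm,h[v,u],st[i],np.round(c,1),np.round(s,1),"close dir",(th-np.pi/2).round(3))
C=np.array([.55,.047]);C2=np.array([.525,-.277])
for n,C,y in(("side0",C,.588),("side0",C2,-.378),("w1",C2,-.378)):
    w=warp(dict(np.load(n+".npz")),C,y,.15,.07,.015,3)
    g=cv2.cvtColor(w,cv2.COLOR_RGB2HSV)[:,:,2].astype(float)
    for b in((135,165),(280,310)):
        gr=np.gradient(cv2.GaussianBlur(g[b[0]:b[1]].mean(0)[None],(0,0),4)[0])
        print(n,b,*[(round(float((i-450)/3),1),round(float(gr[i]),1)) for i in find_peaks(abs(gr),height=2,distance=15)[0]])
    gr=np.gradient(cv2.GaussianBlur(g[:,100:800].mean(1)[None],(0,0),3)[0])
    print(" across",*[(round((210-int(i))/3,1),round(float(gr[i]),1)) for i in find_peaks(abs(gr),height=2,distance=9)[0]])
E
python3 meas.py
```

```text
wedge [ 22  74 239] [252 157  12  30 324] [ 441.3 -242.2] [45.6 17. ] close dir -0.429
long [ 30   2 254] [292 154  12  33 293] [ 499.1 -263.6] [50.9 14.7] close dir -0.513
punch [ 26   9 235] [332 147  13  45 270] [ 557.5 -285.7] [69.6 10.8] close dir -0.502
small [ 30   8 249] [371 158   6  19  96] [ 610.4 -302.9] [28.4  7.8] close dir -0.332
side0 (135, 165) (-132.3, 2.9) (-125.3, -9.2) (-119.7, 4.9) (-113.0, 7.0) (-65.7, -8.1) (-53.0, 7.3) (-6.0, -7.2) (6.3, 7.6) (54.0, -6.7) (66.0, 7.1) (113.0, -3.0)
side0 (280, 310) (-125.7, -6.1) (-114.0, 8.0) (-66.0, -7.0) (-54.0, 8.0) (-5.7, -7.6) (5.3, 7.8) (53.7, -6.8) (65.3, 7.1)
 across (49.7, -6.7) (43.0, 11.4) (-44.0, -8.6) (-48.0, -4.2) (-52.3, 3.2) (-56.0, -2.2) (-60.7, 8.6)
side0 (135, 165) (-112.3, 8.5) (-82.7, -4.8) (-66.0, -8.3) (-52.7, 10.4) (-6.7, -7.8) (7.3, 11.6) (53.0, -8.4) (67.0, 11.6) (81.3, -5.1) (112.0, -7.5)
side0 (280, 310) (-112.7, 10.7) (-66.3, -7.4) (-53.3, 10.7) (-6.0, -7.8) (6.7, 8.4) (22.3, -5.2) (32.3, 4.9) (53.0, -9.2) (67.0, 12.0) (112.7, -7.5)
 across (51.7, -7.1) (44.0, 11.4) (-42.7, -9.1) (-47.7, -5.4) (-51.3, 4.9) (-55.7, -3.5) (-60.0, 9.4)
w1 (135, 165) (-134.0, 4.5) (-110.7, 4.4) (-79.3, 3.1) (-65.3, -7.1) (-52.0, 6.9) (-5.3, -7.3) (8.0, 7.4) (32.0, 2.5) (54.0, -7.1) (67.3, 7.3) (82.3, -2.3) (113.3, -5.2)
w1 (280, 310) (-112.3, 7.1) (-65.3, -6.4) (-52.0, 6.3) (-5.7, -6.7) (8.0, 7.3) (22.0, -2.2) (53.7, -6.4) (67.3, 7.5) (113.3, -4.9)
 across (56.0, -4.8) (46.7, 5.7) (-38.0, -7.4) (-46.0, 5.2)
```

Wedge grasp: centre (0.441,-0.244), close direction -0.43.

Emit:
{"fn": "carry_out", "kwargs": {"series": [[[0,0,-0.1],[-0.21,0.085,-0.55],0.55],[[0,0,-0.1],[-0.21,0.085,-0.55],0.55],[[0,0,-0.1],[-0.21,0.085,-0.55],0.55],[[0,0,-0.1],[-0.21,0.085,-0.55],0.55],[[0,0,-0.1],[-0.21,0.085,-0.55],0.55],[[0,0,-0.1],[-0.21,0.085,-0.55],0.55],[[0,0,-0.1],[-0.21,0.085,-0.65],0.55],[[0,0,-0.1],[-0.21,0.085,-0.69],0.55],[[0,0,-0.1],[-0.21,0.085,-0.707],0.55],[[0,0,-0.1],[-0.21,0.085,-0.707],0.55]], "grip_force": 25}}

```text
t: 2.65
position: [0.4421, -0.2446, 0.0195]
tcp_rot: [0.842, 0.54, 0.0, 0.0]
contact_force: [-0.2, -1.0, 0.1]
opening: 0.0422
finger_force: 0.0
```

Run:
```python
from workcell import *
from h import *
s=get_state();print(s['t'],s['position'],s['tcp_rot'],s['opening'],s['contact_force'])
a=[]
for n in("wrist","side"):
    d=snapshot(n);np.savez(n+"2.npz",**d);q=proj(d,[[.441,-.244,.022]])[0].astype(int);print(n,q)
    x=d["color"][max(q[1]-60,0):q[1]+60,max(q[0]-80,0):q[0]+80,::-1];a.append(cv2.resize(x,(480,360),interpolation=2)[:290])
cv2.imwrite("pics/g1.png",np.vstack(a))
```

```text
2.65 [ 0.44214394 -0.24458366  0.01953568] [8.41950923e-01 5.39553956e-01 1.69565210e-04 3.78341353e-04] 0.04222631512568914 [-0.22406571 -0.98030036  0.14988995]
wrist [314 237]
side [295 256]
```

View pics/g1.png

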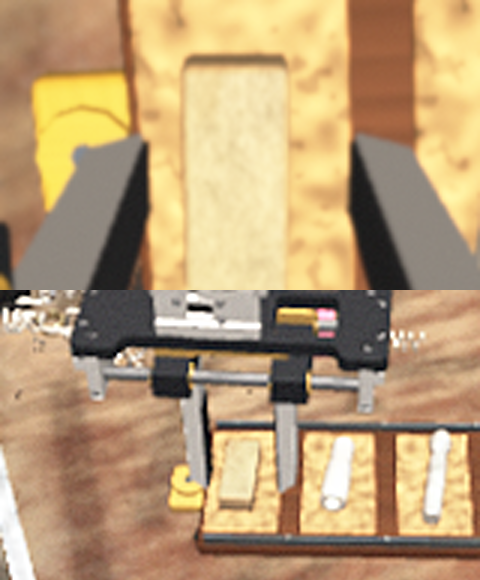

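Both fingers stand clear of the wedge (about (235,160) in the crop), which lies between them, so I'll close, lift and carry.

Emit:
{"fn": "carry_out", "kwargs": {"series": [[[0,0,0],[0,0,0],1],[[0,0,0],[0,0,0],1],[[0,0,0],[0,0,0],1],[[0,0,0],[0,0,0],1],[[0,0,0],[0,0,0.1],1],[[0,0,0],[0,0,0.25],1],[[0,0,1],[0.25,0.46,0.25],1],[[0,0,1],[0.25,0.46,0.25],1],[[0,0,1],[0.25,0.46,0.25],1],[[0,0,1],[0.25,0.46,0.25],1],[[0,0,1],[0.25,0.46,0.25],1],[[0,0,1],[0.25,0.46,0.25],1]]}}

```text
t: 3.95
position: [0.5417, -0.0588, 0.1185]
tcp_rot: [0.673, 0.74, -0.0, -0.0]
contact_force: [0.4, -0.4, 0.2]
opening: 0.0216
finger_force: 25.0
```

Run:
```python
from workcell import *
from h import *
s=get_state();print(s['t'],s['position'],s['tcp_rot'],s['opening'],s['finger_force'])
d=snapshot("wrist");np.savez("w3.npz",**d);cv2.imwrite("pics/w3.png",d["color"][:,:,::-1])
print(proj(d,[[.6249,.0969,.015],[.575,.0636,.015],[.525,.0304,.015],[.4751,-.0029,.015]]).round(1))
```

```text
3.95 [ 0.54167483 -0.05878123  0.1184676 ] [ 6.72633098e-01  7.39976144e-01 -1.05891363e-04 -9.86618781e-05] 0.021619191890181563 24.999912679195404
[[428.6  34.5]
 [366.6  69.5]
 [307.4 102.8]
 [251.2 134.5]]
```

View pics/w3.png

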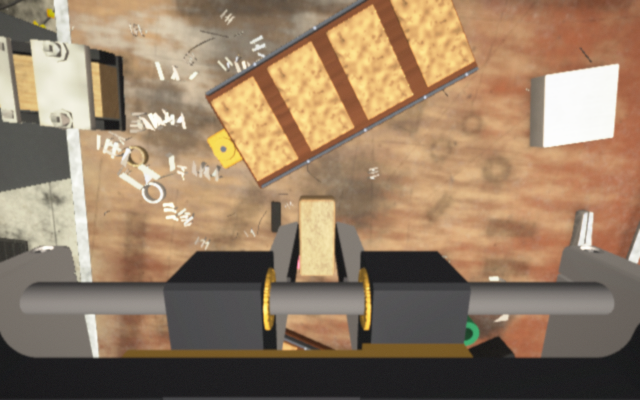

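The wedge is held (opening 21.6 mm). The empty rack's pads appear at about (256,131), (311,98), (371,67) and (433,33). These sit a few pixels from my side-view prediction, so I'll refine.

```bash
cat > pads.py <<'E'
from h import *
import sys
from scipy.signal import find_peaks
d=dict(np.load(sys.argv[1]));C=np.array([.55,.047]);y=.588
w=warp(d,C,y,.15,.07,.015,3);g=cv2.cvtColor(w,cv2.COLOR_RGB2HSV)[:,:,2].astype(float)
for b in((110,160),(180,230),(240,280)):
    gr=np.gradient(cv2.GaussianBlur(g[b[0]:b[1]].mean(0)[None],(0,0),4)[0])
    print(b,*[(round(float((i-450)/3),1),round(float(gr[i]),1)) for i in find_peaks(abs(gr),height=2.5,distance=15)[0]])
for a in((130,240),(310,420)):
    gr=np.gradient(cv2.GaussianBlur(g[:,a[0]:a[1]].mean(1)[None],(0,0),3)[0])
    print(" across",a,*[(round((210-int(i))/3,1),round(float(gr[i]),1)) for i in find_peaks(abs(gr),height=2.5,distance=9)[0]])
E
python3 pads.py w3.npz
```

```text
(110, 160) (-107.7, 8.1) (-62.0, -9.2) (-48.0, 7.9) (-2.3, -8.9) (12.0, 7.9) (57.7, -8.9) (72.0, 7.9) (93.0, -3.2) (105.0, -3.1)
(180, 230) (-130.3, 5.2) (-122.7, -2.9) (-110.3, -5.2) (-61.7, -8.8) (-48.0, 8.3) (-2.0, -8.9) (11.7, 8.6) (57.7, -8.9) (71.7, 9.1) (117.3, -4.6)
(240, 280) (-137.0, -3.1) (-130.7, 2.7) (-107.3, 5.3) (-61.7, -8.2) (-48.0, 9.1) (-2.0, -8.5) (12.0, 9.3) (58.0, -8.3) (71.7, 9.2) (117.3, -4.1)
 across (130, 240) (50.7, -5.3) (47.7, 5.7) (43.7, 10.4) (-40.3, -11.1) (-44.0, -2.8) (-48.7, 7.8)
 across (310, 420) (51.0, -4.3) (48.0, 6.1) (44.0, 10.2) (-40.0, -11.2) (-43.7, -3.1) (-48.3, 4.7)
```

The wrist view reads about 5 mm farther along the row than the side view, both within calibration error. I'll aim midway, place the wedge, and check it against the pad itself.

Emit:
{"fn": "carry_out", "kwargs": {"series": [[[0,0,0.945],[0.213,0.396,0],1],[[0,0,0.945],[0.213,0.396,0],1],[[0,0,0.945],[0.213,0.396,0],1],[[0,0,0.945],[0.213,0.396,0],1],[[0,0,0.945],[0.213,0.396,0],1],[[0,0,0.945],[0.213,0.396,-0.12],1],[[0,0,0.945],[0.213,0.396,-0.2],1],[[0,0,0.945],[0.213,0.396,-0.235],1],[[0,0,0.945],[0.213,0.396,-0.248],1],[[0,0,0.945],[0.213,0.396,-0.248],1],[[0,0,0.945],[0.213,0.396,-0.248],0.55],[[0,0,0.945],[0.213,0.396,-0.248],0.55]]}}

```text
t: 5.2
position: [0.6272, 0.098, 0.0207]
tcp_rot: [0.472, 0.882, 0.0, 0.001]
contact_force: [-0.3, -0.1, -0.5]
opening: 0.0342
finger_force: 0.0
```

Emit:
{"fn": "carry_out", "kwargs": {"series": [[[0,0,0],[0,0,0],0.55],[[0,0,0],[0,0,0.1],0.55],[[0,0,0],[0,0,0.3],0.55],[[0,0,0],[-0.1,-0.2,0.3],0.55],[[0,0,0],[-0.1,-0.2,0.3],0.55],[[0,0,0],[-0.1,-0.2,0.3],0.55]]}}

```text
t: 5.8
position: [0.5861, 0.0151, 0.1422]
tcp_rot: [0.473, 0.881, 0.001, 0.002]
contact_force: [-0.6, 0.6, 0.0]
opening: 0.0426
finger_force: 0.0
```

```bash
python3 - <<'E'
from workcell import *
from h import *
s=get_state();print(s['t'],s['position'],s['tcp_rot'],s['opening'],s['finger_force'])
d=snapshot("wrist");np.savez("w4.npz",**d);cv2.imwrite("pics/w4.png",d["color"][:,:,::-1])
E
python3 pads.py w4.npz
```

```text
5.8 [0.58613471 0.01512848 0.14221711] [4.73097426e-01 8.81008316e-01 5.47061484e-04 1.69488444e-03] 0.0425713105452864 0.0
(110, 160) (-107.7, 7.3) (-62.0, -8.7) (-48.0, 7.9) (-2.0, -8.1) (12.0, 7.4) (58.0, -8.4) (71.7, 7.8) (85.3, 4.0) (117.3, -6.8)
(180, 230) (-130.0, 3.9) (-122.7, -2.7) (-110.3, -3.5) (-61.7, -8.4) (-48.3, 7.9) (-1.7, -8.6) (12.0, 8.5) (58.0, -8.3) (71.7, 8.4) (81.7, -8.0) (117.3, -5.1)
(240, 280) (-136.3, -3.1) (-107.3, 3.0) (-61.7, -7.8) (-48.0, 8.5) (-2.0, -8.1) (11.7, 9.1) (58.3, -7.8) (71.7, 8.3) (82.0, -8.2) (117.3, -4.3)
 across (130, 240) (52.3, -5.4) (47.7, 3.0) (43.3, 10.0) (-40.3, -10.3) (-43.7, -4.6) (-48.3, 7.7)
 across (310, 420) (52.0, -3.4) (48.3, 4.0) (44.3, 9.8) (-40.3, -10.4) (-43.3, -4.5) (-47.3, 5.2)
```

View pics/w4.png

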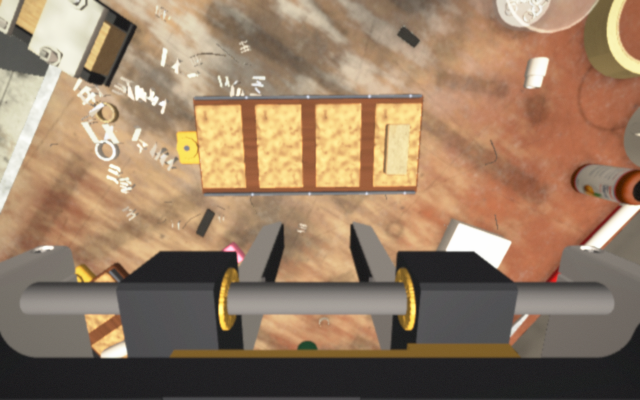

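The wedge lies at (397,149) on the farthest pad, which spans x 375-421 and y 100-190. It is centred to about 3 mm, and the wrist camera agrees with the robot, so I'll trust its readings. Next is the long collet.

Emit:
{"fn": "carry_out", "kwargs": {"series": [[[0,0,-1],[-0.09,-0.35,0],0.55],[[0,0,-1],[-0.09,-0.35,0],0.55],[[0,0,-1],[-0.09,-0.35,0],0.55],[[0,0,-1],[-0.09,-0.35,0],0.55],[[0,0,-1],[-0.09,-0.35,0],0.55]]}}

```text
t: 6.35
position: [0.5508, -0.1217, 0.139]
tcp_rot: [0.685, 0.729, -0.0, -0.0]
contact_force: [0.7, -1.1, 0.4]
opening: 0.0423
finger_force: 0.0
```

Emit:
{"fn": "carry_out", "kwargs": {"series": [[[0,0,-1],[-0.129,-0.357,0],0.55],[[0,0,-1],[-0.129,-0.357,0],0.55],[[0,0,-1],[-0.129,-0.357,0],0.55],[[0,0,-1],[-0.129,-0.357,0],0.55],[[0,0,-1],[-0.129,-0.357,0],0.55],[[0,0,-1],[-0.129,-0.357,0],0.55]]}}

```text
t: 6.95
position: [0.4997, -0.263, 0.1392]
tcp_rot: [0.848, 0.53, -0.0, -0.0]
contact_force: [-0.8, 0.6, -0.4]
opening: 0.0424
finger_force: 0.0
```

```bash
cat > tools.py <<'E'
from workcell import *
from h import *
import sys
s=get_state();p=s['position'];q=s['tcp_rot'];print(s['t'],p.round(4) if hasattr(p,'round') else p,'close dir',round(2*np.arctan2(q[1],q[0])-np.pi/2,4),s['opening'])
d=snapshot("wrist");np.savez(sys.argv[1]+".npz",**d);h=cv2.cvtColor(d["color"],cv2.COLOR_RGB2HSV)
cv2.imwrite("pics/"+sys.argv[1]+".png",d["color"][:,:,::-1])
for nm,c,z in(("long",(.499,-.264),.0265),("punch",(.5575,-.2857),.0245),("small",(.6104,-.303),.022)):
    u,v=proj(d,[[*c,z]])[0].round().astype(int)
    m=cv2.inRange(h,(0,0,120),(180,50,255));e=np.array([.929,-.369])
    P=ray(d,np.argwhere(m>0)[:,::-1],z)[:,:2];r=P-np.array(c)
    k=(abs(r@e)<.018)&(abs(r@[.369,.929])<.042);P=(P[k]*1000).astype(np.float32)
    if len(P)<30: print(nm,"few",len(P));continue
    cc,ss,a=cv2.minAreaRect(P);b=cv2.boxPoints((cc,ss,a));L=max([b[1]-b[0],b[2]-b[1]],key=np.linalg.norm)
    print(nm,(u,v),np.round(cc,1),"median",np.median(P,0).round(1),np.round(ss,1),"close",round(float(np.arctan2(L[1],L[0])%np.pi-np.pi/2),3))
E
python3 tools.py w5
```

```text
6.95 [ 0.4997 -0.263   0.1392] close dir -0.4533 0.042395286457404424
long (np.int64(316), np.int64(198)) [ 498.6 -263.1] median [ 498.8 -264. ] [52.2 15.3] close -0.46
punch (np.int64(377), np.int64(192)) [ 553.7 -289.3] median [ 555.4 -287.7] [79.3 17.1] close -0.608
small (np.int64(431), np.int64(184)) [ 610.2 -302.5] median [ 610.3 -303.3] [31.6 10.8] close -0.263
```

The long collet measures (0.4987,-0.2635), 52 mm long as expected. I'll descend, grasp and lift.

Emit:
{"fn": "carry_out", "kwargs": {"series": [[[0,0,-0.06],[0,0,-0.12],0.55],[[0,0,-0.06],[0,0,-0.22],0.55],[[0,0,-0.06],[0,0,-0.275],0.55],[[0,0,-0.06],[0,0,-0.302],0.55],[[0,0,-0.06],[0,0,-0.302],0.55],[[0,0,-0.06],[0,0,-0.302],1],[[0,0,-0.06],[0,0,-0.302],1],[[0,0,-0.06],[0,0,-0.302],1],[[0,0,-0.06],[0,0,-0.302],1],[[0,0,-0.06],[0,0,-0.2],1],[[0,0,-0.06],[0,0,-0.1],1],[[0,0,-0.06],[0,0,-0.05],1]]}}

```text
t: 8.2
position: [0.4999, -0.2649, 0.1231]
tcp_rot: [0.858, 0.514, 0.001, 0.002]
contact_force: [-0.6, -0.8, -0.2]
opening: 0.0168
finger_force: 25.0
```

Emit:
{"fn": "carry_out", "kwargs": {"series": [[[0,0,1],[0.1,0.4,0],1],[[0,0,1],[0.1,0.4,0],1],[[0,0,1],[0.1,0.4,0],1],[[0,0,1],[0.1,0.4,0],1],[[0,0,1],[0.1,0.4,0],1]]}}

```text
t: 8.7
position: [0.5394, -0.1023, 0.1198]
tcp_rot: [0.694, 0.72, 0.0, 0.0]
contact_force: [-0.1, -0.2, 0.9]
opening: 0.017
finger_force: 25.0
```

Emit:
{"fn": "carry_out", "kwargs": {"series": [[[0,0,1],[0.0975,0.43,0],1],[[0,0,1],[0.0975,0.43,0],1],[[0,0,1],[0.0975,0.43,0],1],[[0,0,1],[0.0975,0.43,0],1],[[0,0,1],[0.0975,0.43,0],1],[[0,0,1],[0.0975,0.43,0],1]]}}

```text
t: 9.3
position: [0.578, 0.0668, 0.1194]
tcp_rot: [0.487, 0.874, -0.0, -0.0]
contact_force: [0.7, -0.5, -1.1]
opening: 0.0167
finger_force: 25.0
```

Emit:
{"fn": "carry_out", "kwargs": {"series": [[[0,0,0.06],[0,0,-0.1],1],[[0,0,0.06],[0,0,-0.18],1],[[0,0,0.06],[0,0,-0.23],1],[[0,0,0.06],[0,0,-0.25],1],[[0,0,0.06],[0,0,-0.25],1],[[0,0,0.06],[0,0,-0.25],0.55],[[0,0,0.06],[0,0,-0.25],0.55],[[0,0,0.06],[0,0,-0.25],0.55],[[0,0,0.06],[0,0,-0.15],0.55],[[0,0,0.06],[0,0,0],0.55],[[0,0,0.06],[0,0,0.05],0.55],[[0,0,0.06],[0,0,0.05],0.55]]}}

```text
t: 10.5
position: [0.5799, 0.0677, 0.1445]
tcp_rot: [0.472, 0.882, 0.002, 0.003]
contact_force: [-0.3, 0.2, -0.1]
opening: 0.0427
finger_force: 0.0
```

Emit:
{"fn": "carry_out", "kwargs": {"series": [[[0,0,-1],[-0.03,-0.44,0],0.55],[[0,0,-1],[-0.03,-0.44,0],0.55],[[0,0,-1],[-0.03,-0.44,0],0.55],[[0,0,-1],[-0.03,-0.44,0],0.55],[[0,0,-1],[-0.03,-0.44,0],0.55]]}}

```text
t: 11.0
position: [0.5653, -0.1114, 0.1386]
tcp_rot: [0.686, 0.728, -0.0, -0.0]
contact_force: [0.3, 0.9, -0.4]
opening: 0.0421
finger_force: 0.0
```

Emit:
{"fn": "carry_out", "kwargs": {"series": [[[0,0,-1],[-0.0235,-0.4455,0],0.55],[[0,0,-1],[-0.0235,-0.4455,0],0.55],[[0,0,-1],[-0.0235,-0.4455,0],0.55],[[0,0,-1],[-0.0235,-0.4455,0],0.55],[[0,0,-1],[-0.0235,-0.4455,0],0.55],[[0,0,-1],[-0.0235,-0.4455,0],0.55]]}}

```text
t: 11.6
position: [0.5566, -0.2857, 0.1386]
tcp_rot: [0.849, 0.528, -0.0, -0.001]
contact_force: [0.5, 0.2, 0.1]
opening: 0.0422
finger_force: 0.0
```

```bash
sed -i 's/<.042)/<.0385)/' tools.py; python3 tools.py w6
```

```text
11.6 [ 0.5566 -0.2857  0.1386] close dir -0.4571 0.04217064615582302
long (np.int64(256), np.int64(203)) [ 493.8 -295.6] median [ 495.5 -297. ] [14.3 22.3] close 1.21
punch (np.int64(317), np.int64(196)) [ 556.6 -286.7] median [ 557.2 -284.8] [72.4 12.2] close -0.494
small (np.int64(371), np.int64(188)) [ 602.7 -313.5] median [ 610.  -303.6] [56.2 17. ] close -0.604
```

View pics/w6.png

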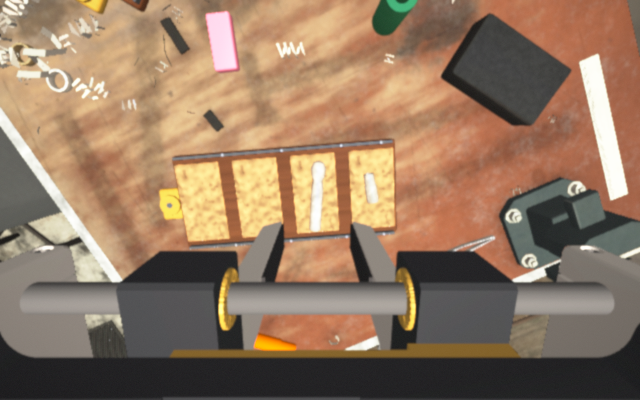

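The wrist view shows the first two pads of the full rack empty, with the punch at (317,196) and the small collet at (371,188). The measured punch centre (0.5567,-0.286) lies under the gripper, so I'll grasp it.

Emit:
{"fn": "carry_out", "kwargs": {"series": [[[0,0,-0.07],[0,0,-0.12],0.55],[[0,0,-0.07],[0,0,-0.22],0.55],[[0,0,-0.07],[0,0,-0.275],0.55],[[0,0,-0.07],[0,0,-0.304],0.55],[[0,0,-0.07],[0,0,-0.304],0.55],[[0,0,-0.07],[0,0,-0.304],1],[[0,0,-0.07],[0,0,-0.304],1],[[0,0,-0.07],[0,0,-0.304],1],[[0,0,-0.07],[0,0,-0.304],1],[[0,0,-0.07],[0,0,-0.2],1],[[0,0,-0.07],[0,0,-0.1],1],[[0,0,-0.07],[0,0,-0.05],1]]}}

```text
t: 12.85
position: [0.5575, -0.2871, 0.1232]
tcp_rot: [0.859, 0.512, 0.001, 0.002]
contact_force: [-0.5, 0.2, -1.2]
opening: 0.0146
finger_force: 25.0
```

Emit:
{"fn": "carry_out", "kwargs": {"series": [[[0,0,1],[-0.035,0.4,0],1],[[0,0,1],[-0.035,0.4,0],1],[[0,0,1],[-0.035,0.4,0],1],[[0,0,1],[-0.035,0.4,0],1],[[0,0,1],[-0.035,0.4,0],1]]}}

```text
t: 13.35
position: [0.5426, -0.1249, 0.1198]
tcp_rot: [0.696, 0.718, 0.0, 0.0]
contact_force: [-0.3, -0.8, -1.8]
opening: 0.0148
finger_force: 25.0
```

Emit:
{"fn": "carry_out", "kwargs": {"series": [[[0,0,1],[-0.0365,0.403,0],1],[[0,0,1],[-0.0365,0.403,0],1],[[0,0,1],[-0.0365,0.403,0],1],[[0,0,1],[-0.0365,0.403,0],1],[[0,0,1],[-0.0365,0.403,0],1],[[0,0,1],[-0.0365,0.403,0],1]]}}

```text
t: 13.95
position: [0.5284, 0.0334, 0.1194]
tcp_rot: [0.49, 0.872, -0.0, 0.0]
contact_force: [0.8, 0.5, -1.3]
opening: 0.0142
finger_force: 25.0
```

Emit:
{"fn": "carry_out", "kwargs": {"series": [[[0,0,0.07],[0,0,-0.1],1],[[0,0,0.07],[0,0,-0.18],1],[[0,0,0.07],[0,0,-0.23],1],[[0,0,0.07],[0,0,-0.252],1],[[0,0,0.07],[0,0,-0.252],1],[[0,0,0.07],[0,0,-0.252],0.55],[[0,0,0.07],[0,0,-0.252],0.55],[[0,0,0.07],[0,0,-0.252],0.55],[[0,0,0.07],[0,0,-0.15],0.55],[[0,0,0.07],[0,0,0],0.55],[[0,0,0.07],[0,0,0.05],0.55],[[0,0,0.07],[0,0,0.05],0.55]]}}

```text
t: 15.15
position: [0.53, 0.0347, 0.1442]
tcp_rot: [0.472, 0.882, 0.002, 0.003]
contact_force: [0.6, 0.7, -0.9]
opening: 0.0419
finger_force: 0.0
```

Emit:
{"fn": "carry_out", "kwargs": {"series": [[[0,0,-1],[0.1,-0.42,0],0.55],[[0,0,-1],[0.1,-0.42,0],0.55],[[0,0,-1],[0.1,-0.42,0],0.55],[[0,0,-1],[0.1,-0.42,0],0.55],[[0,0,-1],[0.1,-0.42,0],0.55]]}}

```text
t: 15.65
position: [0.5678, -0.136, 0.1383]
tcp_rot: [0.686, 0.728, -0.0, -0.0]
contact_force: [-0.8, 0.6, 0.2]
opening: 0.0423
finger_force: 0.0
```

Emit:
{"fn": "carry_out", "kwargs": {"series": [[[0,0,-0.695],[0.106,-0.4255,0],0.55],[[0,0,-0.695],[0.106,-0.4255,0],0.55],[[0,0,-0.695],[0.106,-0.4255,0],0.55],[[0,0,-0.695],[0.106,-0.4255,0],0.55],[[0,0,-0.695],[0.106,-0.4255,0],0.55],[[0,0,-0.695],[0.106,-0.4255,0],0.55]]}}

```text
t: 16.25
position: [0.6103, -0.3024, 0.1386]
tcp_rot: [0.804, 0.594, -0.0, -0.001]
contact_force: [0.1, -0.4, 0.2]
opening: 0.0421
finger_force: 0.0
```

```bash
sed -i 's/<.0385)/<.03)/' tools.py; python3 tools.py w7
```

```text
16.25 [ 0.6103 -0.3024  0.1386] close dir -0.2978 0.042064803423551615
long few 0
punch few 13
small (np.int64(317), np.int64(197)) [ 610.3 -302.4] median [ 610. -303.] [31.6  9.3] close -0.297
```

Emit:
{"fn": "carry_out", "kwargs": {"series": [[[0,0,0],[0,0,-0.12],0.55],[[0,0,0],[0,0,-0.22],0.55],[[0,0,0],[0,0,-0.275],0.55],[[0,0,0],[0,0,-0.305],0.55],[[0,0,0],[0,0,-0.305],0.55],[[0,0,0],[0,0,-0.305],1],[[0,0,0],[0,0,-0.305],1],[[0,0,0],[0,0,-0.305],1],[[0,0,0],[0,0,-0.305],1],[[0,0,0],[0,0,-0.2],1],[[0,0,0],[0,0,-0.1],1],[[0,0,0],[0,0,-0.05],1]]}}

```text
t: 17.5
position: [0.6113, -0.304, 0.1236]
tcp_rot: [0.805, 0.594, 0.001, 0.002]
contact_force: [-0.6, -0.1, -0.3]
opening: 0.0121
finger_force: 25.0
```

Emit:
{"fn": "carry_out", "kwargs": {"series": [[[0,0,1],[-0.165,0.38,0],1],[[0,0,1],[-0.165,0.38,0],1],[[0,0,1],[-0.165,0.38,0],1],[[0,0,1],[-0.165,0.38,0],1],[[0,0,1],[-0.165,0.38,0],1]]}}

```text
t: 18.0
position: [0.5441, -0.1498, 0.1202]
tcp_rot: [0.622, 0.783, 0.0, 0.0]
contact_force: [-1.0, -0.7, 0.0]
opening: 0.0113
finger_force: 25.0
```

Emit:
{"fn": "carry_out", "kwargs": {"series": [[[0,0,0.695],[-0.166,0.382,0],1],[[0,0,0.695],[-0.166,0.382,0],1],[[0,0,0.695],[-0.166,0.382,0],1],[[0,0,0.695],[-0.166,0.382,0],1],[[0,0,0.695],[-0.166,0.382,0],1],[[0,0,0.695],[-0.166,0.382,0],1]]}}

```text
t: 18.6
position: [0.4789, 0.0004, 0.1197]
tcp_rot: [0.472, 0.881, 0.0, 0.0]
contact_force: [0.0, -0.2, -0.2]
opening: 0.0117
finger_force: 25.0
```

Emit:
{"fn": "carry_out", "kwargs": {"series": [[[0,0,0],[0,0,-0.1],1],[[0,0,0],[0,0,-0.18],1],[[0,0,0],[0,0,-0.23],1],[[0,0,0],[0,0,-0.253],1],[[0,0,0],[0,0,-0.253],1],[[0,0,0],[0,0,-0.253],0.55],[[0,0,0],[0,0,-0.253],0.55],[[0,0,0],[0,0,-0.253],0.55],[[0,0,0],[0,0,-0.15],0.55],[[0,0,0],[0,0,0],0.55],[[0,0,0],[0,0,0.1],0.55]]}}

```text
t: 19.7
position: [0.4776, 0.0012, 0.1614]
tcp_rot: [0.472, 0.882, -0.0, -0.0]
contact_force: [-0.1, -1.0, 0.1]
opening: 0.0422
finger_force: 0.0
```

Emit:
{"fn": "carry_out", "kwargs": {"series": [[[0,0,0],[0.08,-0.2,0.2],0.55],[[0,0,0],[0.08,-0.2,0.2],0.55],[[0,0,0],[0.08,-0.2,0.2],0.55],[[0,0,0],[0.08,-0.2,0.2],0.55],[[0,0,0],[0.08,-0.2,0.2],0.55],[[0,0,0],[0.08,-0.2,0.2],0.55]]}}

```text
t: 20.3
position: [0.5094, -0.0779, 0.2383]
tcp_rot: [0.471, 0.882, -0.0, -0.001]
contact_force: [0.8, 1.0, 0.7]
opening: 0.0424
finger_force: 0.0
```

Run:
```python
from workcell import *
from h import *
s=get_state();print(s['t'],s['position'],s['finger_force'])
a=[]
for n in("wrist","side"):
    d=snapshot(n);np.savez(n+"8.npz",**d)
    w=warp(d,(.5529,.0514),.588,.14,.065,.02,2.7);a.append(w)
    # tools: low saturation blobs (steel) by rays at mid height
    if n=="wrist":
        h=cv2.cvtColor(d["color"],cv2.COLOR_RGB2HSV);e=np.array([.832,.5547]);f=np.array([-.5547,.832])
        for nm,uu,z,sat in(("wedge",90,.029,84),("long",30,.0265,50),("punch",-30,.0245,50),("small",-90,.022,50)):
            m=cv2.inRange(h,(0,0,120),(180,sat,255));P=ray(d,np.argwhere(m>0)[:,::-1],z)[:,:2]-[.5529,.0514]
            Q=np.c_[P@e*1000-uu,P@f*1000];Q=Q[(abs(Q[:,0])<20)&(abs(Q[:,1])<39)].astype(np.float32)
            print(nm,len(Q),np.median(Q,0).round(1),cv2.minAreaRect(Q))
cv2.imwrite("pics/end.png",np.vstack(a)[:,:,::-1])
```

```text
20.3 [ 0.50940947 -0.07785316  0.23831218] 0.0
wedge 111 [-6.7 -6.1] ((-2.5207061767578125, -2.218442916870117), (43.236385345458984, 15.34451961517334), 87.54705047607422)
long 443 [-0.8 -2.4] ((-0.9370574951171875, -0.3368110656738281), (49.27309799194336, 15.20196533203125), 89.73046875)
punch 426 [0.3 0. ] ((0.8680105209350586, -1.3336296081542969), (11.480591773986816, 70.6422348022461), 1.0525991916656494)
small 144 [ 0.6 -1.2] ((0.5678222179412842, -0.6648111343383789), (28.732877731323242, 8.677324295043945), 87.59362030029297)
```

View pics/end.png

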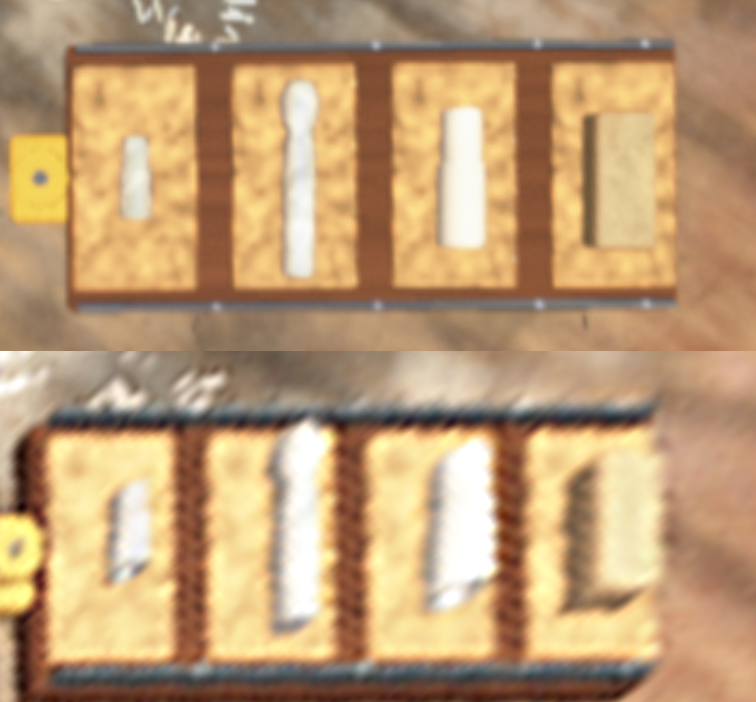

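From the plate, the empty rack now holds the small collet (137,178), punch (298,178), long collet (463,177) and wedge (625,180). Each lies flat, within about 3 mm of its pad's centre and straight across the rack. I'll hand it in.

```bash
python3 -c "
from workcell import *
print(job_done())"
```

```text
the job is handed in; nothing more can be done
None
```

All four tools are laid in reverse order on the empty rack, each within about 3 mm of its pad's centre in the last wrist view and released, and the job was handed in at about 20 s (no verdict was returned).

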